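Tip the jar lid over and lock it back on the button jar

ROBOT

A 6-joint arm with a two-finger parallel gripper is mounted at the origin on the work surface. World frame = base frame: x ahead of the robot, y to its left, z up, the work surface at z = 0. Lengths are in mm, angles in rad, forces in N, time in s.
With the tool pointing down it reaches from about 350 to 725 mm from the base axis. Payload 4.3 kg.
Tool frame: the origin (TCP) lies midway between the tips of the shut fingers; the grasp point (between the pads) lies 19 mm behind it; z points along the fingers, y is the direction in which the jaws open and shut (so a half turn about z gives the same grasp; the last joint's range is limited). The gripper opens to 85 mm and grips with 20 to 120 N. Pads are 22 mm wide; open, the fingers measure 114 mm over their backs; the gripper's body (76 mm by 85 mm) begins 54 mm behind the grasp point. The pads swing forward as they close: fully open they stand 13 mm farther back than shut.
Start: joints at [-1.446, 0.377, 0.081, 1.274, 0, 1.46], TCP at [133.781, -559.258, 231.329] pointing down, gripper open.
Joint ranges: [-2.72, 2.72], [-0.84, 1.66], [-1.02, 1.22], [-1.77, 2.12], [-1.37, 1.28], [-3.14, 3.14]. Speed limits (rad/s): [2.57, 2.57, 3.14, 3.14, 3.14, 3.14].

INTERFACE

Orientations are given as [roll, pitch, yaw] about the fixed x, y, z axes, in that order (R = Rz(yaw) Ry(pitch) Rx(roll)).
In Python, from bench import status, optics, order gives the robot as it stands. The module is installed in compiled form; this text tells all that it offers.
- The arm moves only by the tool apply_moves, never from a script. Its argument "deltas" is one flat list of numbers, 7 for each row, row after row: the shift along the tool's x, y, z in m, then the turn, a rotation vector about the tool's x, y, z in rad, then the closure, from -1 (fully open) to 1 (shut). In form: [dx, dy, dz, wx, wy, wz, jaw, dx, dy, dz, wx, wy, wz, jaw, ...]. A call has 1 to 5 rows; each row shifts and turns the commanded pose from where the row before left it, along the tool's axes as they then stand; what a row does not reach is not made up. A row lasts 1/10 s, in which the tool goes at most 50 mm and 8.59 degrees, less where a joint would pass 70% of its speed; a pose out of reach is approached as far as the arm can. A call is refused whole if a number of a shift passes 0.05 or a number of a turn 0.15, either way. A call with a gripper value outside its range is refused whole. The fingers move at their own pace and stop on an object; "squeeze" is the grip in N (left out, the last holds). Time passes only in rows, so rows that do not move let the fingers close. It gives the time, the measured TCP pose, the force and the opening at its end, in the units of the state.
- status.sense(): the state, without advancing time (a new reading comes with each control period).
- optics.capture(name): name is "side" or "top" or "wrist"; returns a dict with "color" (480x640x3 uint8, red, green, blue), "mtx" (3x3 intrinsics, pixels), "dist" ([k1, k2, p1, p2, k3] as OpenCV has them; the pictures are not rectified), "R" (3x3) and "t" (3): a world point X has camera coordinates R X + t; the wrist camera has in their place "T_tool_cam" (4x4, takes a point from camera to tool coordinates, whose origin is the TCP and whose axes are the flange's). Camera axes: x right, y down, z forward; pixel columns grow to the right and rows downward; lengths in mm; the calibration is good to about 2 mm. A picture is of the moment at which its call begins: read the wrist's pose just before it. There is no depth.
- order.finish_job(): hands the job in, once; it reports no verdict.
The state is a dict: "clock": time; "joint_positions": joint angles; "dq": joint speeds; "joint_efforts": joint torques, N m; "ee_pos": TCP position; "orientation": TCP orientation; "contact_force": force on the tool from outside, world axes, zero at the start; "moment": the same for the moment, N m; "gripper_width": finger opening in mm.
Only numpy, scipy, OpenCV 4.12 (cv2) and the standard library are available. Lean on these libraries where they do the work, as an engineer would, in place of code of your own. Each camera call takes 0.05 s, during which the arm holds its last target. There are 200 camera calls.

TASK

The lid of the open button jar has been left standing on its rim on the cutting mat, with a thread spool just where it would drop. Stand the spool aside, upright, then nudge the lid over with a light push so that it drops flat with its finger grip upwards (do not squeeze it or pick it up while it stands on edge). Pick it up, set it on the open jar, press it down against the sprung seal, turn it clockwise a quarter turn and let go so that it springs up into its lock; leave the closed jar, the tape measure and the shears where they are, and the open jar about where it was.

Things in the scene. Friction and masses are not known exactly. Their poses are not given: they have to be found in the camera images.
- lid_center (a point): Grey plastic lid, 90 g: twelve-sided rim 84 mm across flats, 21 mm high, closed on top, open below, a straight grip ridge across the top. Point on its axis half-way up the rim (10.5 mm above its lower edge). z points out of the top, x along the grip. At the start it stands on a rim flat on the mat (z level, grip upright, point 42 mm above the mat); it does not roll.
- lid_grip (a point): Centre of the lid's grip ridge: 62 mm long (along x), 14 mm wide, 19 mm high, on the lid's top face; 20 mm above lid_center along the lid's z. Pushed high on this side, the lid goes over once it leans about 20 degrees and falls away from the pusher onto its open underside; there only the spool is in its way. Inside the rim two 16 mm wide lugs lie under the ends of the grip.
- jar: Open jar, clear glass, full of buttons, 1.3 kg, loose: body 90 x 90 mm, 80 mm high, round neck 52 mm across on top. Origin at the centre of its underside, z up, x and y square to its sides. Two aluminium bayonet hooks on the neck, on its +x and -x sides, reach 34 mm from the axis; gaps between them on the +y and -y sides. The closed jar shows how a locked lid looks.
- jar_neck (a point): On the open jar's axis at the foot of the neck, 80 mm above its underside; axes as the jar's. The lid goes straight down over the neck with its grip along the jar's y (30 degrees either way will do, 3 mm sideways play). Heights of lid_center above this point: 19 mm resting unpressed; under 14.5 mm the lugs pass below the hooks; 10.5 mm rim on shoulder; 12 to 13 mm is right for turning.
- seal (a joint): Sprung black ring, 49 mm across, in the open jar's mouth: m pressed down, 0 free, most 0.0085; pushes up with 3 N free and 1 N more per mm. Pressed 4.5 mm or more, the lid turns clockwise from above by 90 degrees until its grip lies along the jar's x (stop 5 degrees further). Let go, it springs up into the notch: locked, lid_center 17.5 mm above jar_neck, seal at 0.0015.
- mat: Dark green cutting mat, 300 x 220 mm, 3 mm thick, fixed flat on the counter. Origin at the centre of its underside, x along its length.
- closed_jar: Bystander: a like jar, closed by its own lid, 127 mm high over the grip, 90 x 90 mm, loose, 1.35 kg, beside the open jar. Origin at the centre of its underside.
- spool_center (a point): Thread spool, 60 g, standing on the mat under the side to which the lid must fall (12 mm or more of it in the lid's way): 66 mm high, foot 44 mm across, wound part tapering from 39 mm above the foot to 35 mm at 56 mm height, white cap 22 mm across on top. Point on its axis 33 mm above its underside, z up. It may be stood anywhere free on the mat or counter.
- tape: Bystander: round tape measure case lying on the mat beside where the lid will fall, 56 mm across, 20 mm high. Origin at the centre of its underside.
- shears: Bystander: dressmaking shears lying on the mat on the lid's grip side, 197 mm long along their y axis, 76 mm over the handles, 9 mm high. Origin at the pivot, on the underside.
There are look-alikes about, which are no part of the job. What is shaped like the part that bears spool_center but green is not meant. There is more than one size of the part that bears lid_center; the job needs the smaller.

How it is judged:
By the outcome, as a careful person would: the job done as asked, in the order asked, and still so for the second after the job is handed in, with the robot touching nothing.
It also fails if it takes over 72 s, if anything falls off the work surface, if the arm or the gripper's body presses on something with over 40 N, if the wrist force passes 120 N, or if a joint passes its speed limit or range.

## Working session

There is one attempt and no reset: what is moved stays moved. The work goes in short steps, Python scripts to look and compute and a tool call to move; the robot and the scene stay as the last step left them, time stands still between calls to the robot, and variables do not carry over. Pictures are saved under pics/ and viewed, about 8 in all and at most 12, crops included, and the job is handed in when it is done.

Besides the shell and the picture viewer there is one more tool, called after ">>>" as name(argument=value, ...) on one line, values as JSON. apply_moves: Moves the arm, as the interface text tells. Its arguments: {"type":"object","properties":{"deltas":{"type":"array","items":{"type":"number"}},"squeeze":{"type":"number"}},"required":["deltas"]}

```bash
mkdir -p pics
cat > h.py <<'E'
import numpy as np, cv2
from bench import status, optics, order
from scipy.spatial.transform import Rotation as Ro
def cap(n):
    s=status.sense(); d=optics.capture(n)
    if n=='wrist':
        T=np.eye(4);T[:3,:3]=Ro.from_euler('xyz',s['orientation']).as_matrix();T[:3,3]=s['ee_pos']
        M=np.linalg.inv(T@np.array(d['T_tool_cam'])); d['R']=M[:3,:3]; d['t']=M[:3,3]
    d['R']=np.array(d['R']);d['t']=np.array(d['t']);d['mtx']=np.array(d['mtx']);d['dist']=np.array(d['dist'],float)
    return d
def ray(d,uv):
    p=cv2.undistortPoints(np.array(uv,float).reshape(-1,1,2),d['mtx'],d['dist']).reshape(-1,2)
    v=np.c_[p,np.ones(len(p))]@d['R']; return -d['R'].T@d['t'], v
def on(d,uv,z):
    c,v=ray(d,uv); return c+v*((z-c[2])/v[:,2])[:,None]
def proj(d,X):
    return cv2.projectPoints(np.array(X,float).reshape(-1,3),cv2.Rodrigues(d['R'])[0],d['t'],d['mtx'],d['dist'])[0].reshape(-1,2)
def save(d,n): cv2.imwrite('pics/'+n+'.png',d['color'][:,:,::-1])
E
python3 - <<'E'
from h import *
print(status.sense())
for n in('top','side'):
    d=cap(n);save(d,n+'0');print(n,-d['R'].T@d['t'],d['R'].round(2).tolist())
E
```

```text
{'clock': 0.0, 'joint_positions': array([-1.44628365e+00,  3.78101310e-01,  7.96289759e-02,  1.27439681e+00,
        4.04873842e-05,  1.46051078e+00]), 'dq': array([ 0.00069071, -0.00223305, -0.00143692,  0.00015769,  0.00061119,
        0.0001917 ]), 'joint_efforts': array([-3.13333658e-04, -4.63607848e+01,  2.69872588e+01,  2.08912161e-02,
       -2.12734531e-04,  9.54971910e-06]), 'ee_pos': array([ 133.71652029, -558.56412585,  230.34023324]), 'orientation': array([-3.13953689e+00, -2.68379534e-04,  2.34797903e-01]), 'contact_force': array([-0.51630558,  0.28088033, -1.07457518]), 'moment': array([ 0.05651046, -0.05653571,  0.00033252]), 'gripper_width': 85.3432682479466}
top [ 482.6265057     3.83914811 1174.85169472] [[0.0, -1.0, -0.02], [-0.99, -0.0, -0.12], [0.12, 0.03, -0.99]]
side [ 576.32257886  785.22181297 1031.77631366] [[-1.0, -0.0, -0.02], [0.01, 0.78, -0.62], [0.01, -0.62, -0.78]]
```

View pics/top0.png

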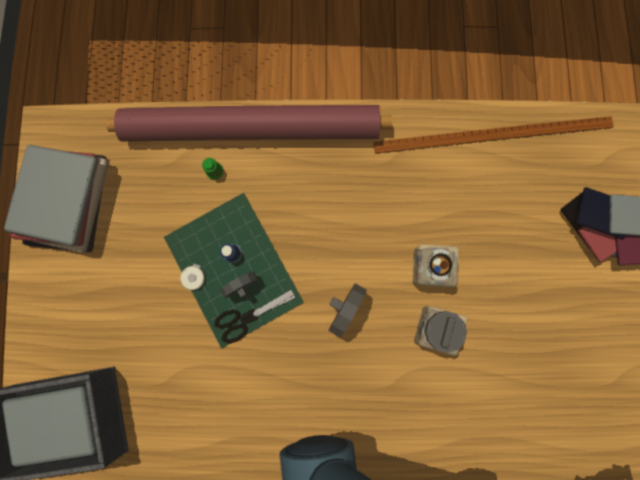

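View pics/side0.png

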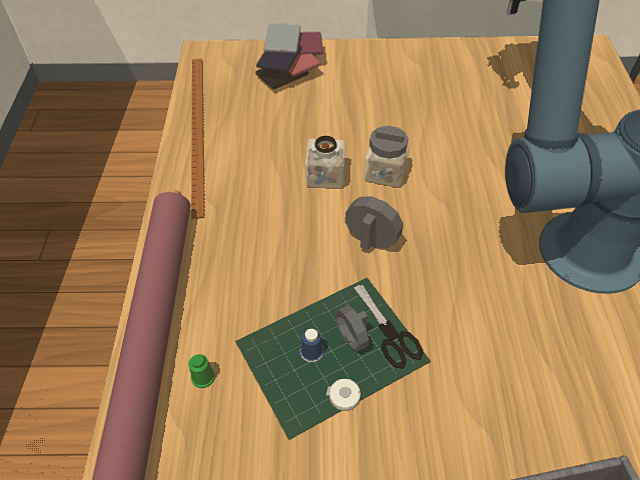

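Run:
```python
from h import *
t=cap('top');s=cap('side')
a=cv2.resize(t['color'][190:350,160:310],None,fx=2.6,fy=2.6,interpolation=cv2.INTER_CUBIC)
b=cv2.resize(s['color'][275:445,230:435],None,fx=2,fy=2,interpolation=cv2.INTER_CUBIC)
c=cv2.resize(t['color'][235:365,405:475],None,fx=2.6,fy=2.6,interpolation=cv2.INTER_CUBIC)
e=cv2.resize(s['color'][120:200,295:420],None,fx=2.4,fy=2.4,interpolation=cv2.INTER_CUBIC)
o=np.zeros((600,800,3),np.uint8)
for im,(y,x) in((a,(0,0)),(b,(0,390)),(c,(0+0,0)),(e,(400,400))):
    if im is c: continue
    h,w=im.shape[:2]; h=min(h,600-y);w=min(w,800-x); o[y:y+h,x:x+w]=im[:h,:w]
im=cv2.resize(t['color'][235:300,405:475],None,fx=2.6,fy=2.6); o[420:420+im.shape[0],0:im.shape[1]]=im
im=cv2.resize(t['color'][300:365,405:475],None,fx=2.6,fy=2.6); o[420:420+im.shape[0],190:190+im.shape[1]]=im
cv2.imwrite('pics/comp.png',o[:,:,::-1])
def tri(p,q):
    c1,v1=ray(t,[p]);c2,v2=ray(s,[q]);v1=v1[0];v2=v2[0]
    A=np.c_[v1,-v2];k=np.linalg.lstsq(A,c2-c1,rcond=None)[0]
    return ((c1+k[0]*v1+c2+k[1]*v2)/2).round(1), np.linalg.norm(c1+k[0]*v1-c2-k[1]*v2).round(1)
# white cap, tape
for n,d in(('t',t),('s',s)):
    hsv=cv2.cvtColor(d['color'],cv2.COLOR_RGB2HSV)
    roi=(slice(190,350),slice(160,310)) if n=='t' else (slice(275,445),slice(230,435))
    off=(160,190) if n=='t' else (230,275)
    for nm,m in(('white',cv2.inRange(hsv,(0,0,150),(179,70,255))),('blue',cv2.inRange(hsv,(108,60,20),(135,255,200))),('grey',cv2.inRange(hsv,(0,0,35),(179,40,145)))):
        k,l,st,ce=cv2.connectedComponentsWithStats(m[roi])
        for i in range(1,k):
            if st[i][4]>25: print(n,nm,(ce[i]+off).round(1),st[i]+[off[0],off[1],0,0,0])
print(on(t,[(244,195),(302,298),(222,347),(165,238)],3).round(0).tolist())
```

```text
t white [226.1 250.3] [222 246   9  10  76]
t white [191.8 277.1] [181 265  22  25 410]
t white [274.3 302.6] [254 291  39  24 220]
t blue [231.7 252.9] [225 245  11  15  55]
t grey [226.5 250.4] [221 245  12  12  32]
t grey [237.9 254.2] [232 246  10  17  50]
t grey [238.1 284.5] [221 272  36  25 429]
t grey [273.5 304.7] [253 290  42  27  97]
s white [369.8 303.5] [354 285  33  40 322]
s white [310.8 334.3] [305 329  13  13 123]
s white [343.7 393.6] [326 379  35  31 769]
s blue [310.8 348.1] [301 331  22  30 366]
s grey [352.7 327.1] [ 334  305   36   47 1083]
[[731.0, 210.0, 3.0], [486.0, 69.0, 3.0], [372.0, 254.0, 3.0], [627.0, 398.0, 3.0]]
```

View pics/comp.png

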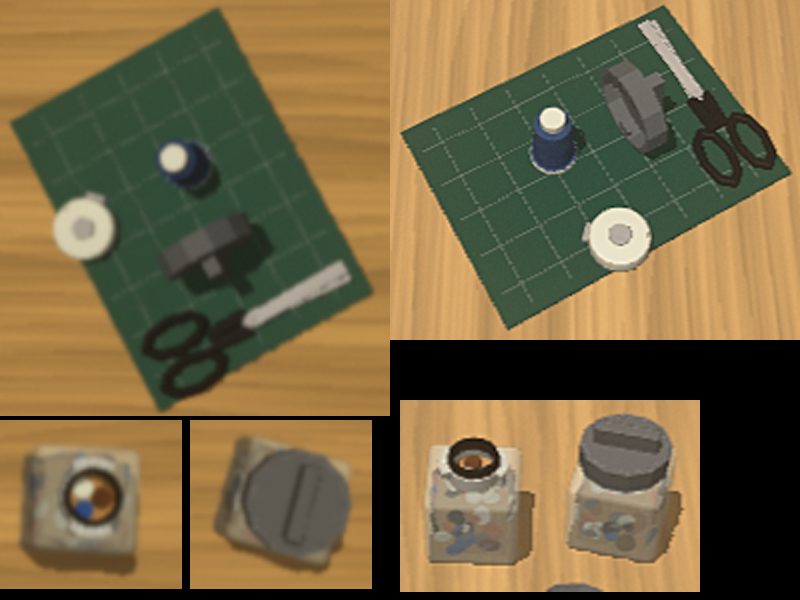

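```bash
cat >> h.py <<'E'
def tri(t,p,s,q):
    c1,v1=ray(t,[p]);c2,v2=ray(s,[q]);v1=v1[0];v2=v2[0]
    A=np.c_[v1,-v2];k=np.linalg.lstsq(A,c2-c1,rcond=None)[0]
    return ((c1+k[0]*v1+c2+k[1]*v2)/2).round(1), np.linalg.norm(c1+k[0]*v1-c2-k[1]*v2).round(1)
E
python3 - <<'E'
from h import *
t=cap('top');s=cap('side')
print('spool',tri(t,(226.1,250.3),s,(310.8,334.3)),on(t,[(226.1,250.3)],69),on(s,[(310.8,334.3)],69))
print('neck',tri(t,(440.8,264.6),s,(325.4,144.6)))
print('tape',on(t,[(191.8,277.1)],23),on(s,[(343.7,393.6)],23))
print('rimtop',on(t,[(239.6,281.2)],87),'grip',on(t,[(241.5,293)],76))
def c(x,y,o,k,b=(0,0)): return (o[0]+(x-b[0])/k,o[1]+(y-b[1])/k)
# grip end in side comp (655,80)
print('grip s',on(s,[c(655,78,(230,275),2,(390,0))],76))
print('rim edge foot side',on(s,[c(655,155,(230,275),2,(390,0))],3))
print('big lid',on(t,[(347,310)],40))
# jar corners top at z80: comp corners
for p in((27,445),(140,450),(137,556),(22,552)): print(on(t,[c(p[0],p[1],(405,235),2.6,(0,420))],80).round(0))
print(proj(t,[[0,0,0]]).round(), t['mtx'][0,0])
E
```

```text
spool (array([591.6, 236. ,  67.1]), np.float64(0.7)) [[591.11187138 235.62335215  69.        ]] [[591.94228042 237.02724291  69.        ]]
neck (array([ 558.6, -235.8,   93.7]), np.float64(0.1))
tape [[532.8217713  324.37798576  23.        ]] [[534.56569238 330.23672219  23.        ]]
rimtop [[521.75544716 200.44172209  87.        ]] grip [[496.30203043 197.69154301  76.        ]]
grip s [[497.07421783 199.59208562  76.        ]]
rim edge foot side [[495.52956846 239.26454193   3.        ]]
big lid [[459.91929961 -34.76486055  40.        ]]
[[ 603. -184.   80.]]
[[ 599. -280.   80.]]
[[ 510. -275.   80.]]
[[ 513. -178.   80.]]
[[331. 512.]] 501.1799577063575
```

>>> apply_moves(deltas=[0, 0, 0, 0, 0, -0.1475, -1, 0, 0, 0, 0, 0, -0.1475, -1, 0, 0, 0, 0, 0, -0.1475, -1, 0, 0, 0, 0, 0, -0.1475, -1, 0, 0, 0, 0, 0, -0.1475, -1])

```text
clock: 0.8
ee_pos: [133.8, -559.2, 231.2]
orientation: [-3.142, -0.0, 0.978]
contact_force: [0.5, -0.0, -0.7]
gripper_width: 85.3
```

>>> apply_moves(deltas=[0, 0, 0, 0, 0, -0.1475, -1, 0, 0, 0, 0, 0, -0.1475, -1, 0, 0, 0, 0, 0, -0.1475, -1, 0, 0, 0, 0, 0, -0.1475, -1, 0, 0, 0, 0, 0, -0.1475, -1])

```text
clock: 1.3
ee_pos: [133.8, -559.2, 231.2]
orientation: [3.142, -0.0, 1.716]
contact_force: [0.0, -0.2, -0.0]
gripper_width: 85.3
```

>>> apply_moves(deltas=[0, 0, 0, 0, 0, -0.1475, -1, 0, 0, 0, 0, 0, -0.1475, -1, 0, 0, 0, 0, 0, -0.1475, -1, 0, 0, 0, 0, 0, -0.1475, -1, 0, 0, 0, 0, 0, -0.1475, -1])

```text
clock: 1.8
ee_pos: [133.8, -559.2, 231.2]
orientation: [3.141, -0.0, 2.453]
contact_force: [-0.8, 0.3, -0.1]
gripper_width: 85.3
```

>>> apply_moves(deltas=[0, 0, 0, 0, 0, -0.1475, -1, 0, 0, 0, 0, 0, -0.1475, -1, 0, 0, 0, 0, 0, -0.1475, -1, 0, 0, 0, 0, 0, -0.1475, -1, 0, 0, 0, 0, 0, -0.1475, -1])

```text
clock: 2.3
ee_pos: [133.8, -559.2, 231.2]
orientation: [3.141, 0.0, -3.092]
contact_force: [0.7, -0.1, 0.0]
gripper_width: 85.6
```

>>> apply_moves(deltas=[0, 0, 0, 0, 0, -0.1475, -1, 0, 0, 0, 0, 0, -0.1475, -1, 0, 0, 0, 0, 0, -0.1475, -1])

```text
clock: 2.6
ee_pos: [133.8, -559.2, 231.2]
orientation: [3.142, 0.0, -2.65]
contact_force: [0.5, -0.2, 0.4]
gripper_width: 85.7
```

>>> apply_moves(deltas=[-0.0388, 0.0245, 0, 0, 0, 0, -1, -0.0388, 0.0245, 0, 0, 0, 0, -1, -0.0388, 0.0245, 0, 0, 0, 0, -1, -0.0388, 0.0245, 0, 0, 0, 0, -1, -0.0388, 0.0245, 0, 0, 0, 0, -1])

```text
clock: 3.1
ee_pos: [248.7, -358.7, 231.3]
orientation: [-3.141, 0.0, -2.657]
contact_force: [0.9, 0.1, 1.1]
gripper_width: 85.1
```

>>> apply_moves(deltas=[-0.0388, 0.0245, 0, 0, 0, 0, -1, -0.0388, 0.0245, 0, 0, 0, 0, -1, -0.0388, 0.0245, 0, 0, 0, 0, -1, -0.0388, 0.0245, 0, 0, 0, 0, -1, -0.0388, 0.0245, 0, 0, 0, 0, -1])

```text
clock: 3.6
ee_pos: [363.1, -159.8, 231.5]
orientation: [-3.141, 0.0, -2.656]
contact_force: [0.8, -0.8, -0.6]
gripper_width: 85.6
```

>>> apply_moves(deltas=[-0.0388, 0.0245, 0, 0, 0, 0, -1, -0.0388, 0.0245, 0, 0, 0, 0, -1, -0.0388, 0.0245, 0, 0, 0, 0, -1, -0.0388, 0.0245, 0, 0, 0, 0, -1, -0.0388, 0.0245, 0, 0, 0, 0, -1])

```text
clock: 4.1
ee_pos: [477.6, 39.4, 231.4]
orientation: [-3.141, 0.0, -2.655]
contact_force: [1.2, -0.6, 0.8]
gripper_width: 85.4
```

>>> apply_moves(deltas=[-0.0388, 0.0245, 0, 0, 0, 0, -0.4, -0.0388, 0.0245, 0, 0, 0, 0, -0.4, -0.0388, 0.0245, 0, 0, 0, 0, -0.4, -0.0388, 0.0245, 0, 0, 0, 0, -0.4, -0.0388, 0.0245, 0, 0, 0, 0, -0.4])

```text
clock: 4.6
ee_pos: [591.9, 238.2, 231.2]
orientation: [-3.141, 0.0, -2.656]
contact_force: [1.2, 0.3, 0.4]
gripper_width: 60.0
```

Run:
```python
from h import *
s=status.sense();print({k:np.round(v,3) for k,v in s.items()})
d=cap('wrist');save(d,'w1');print(np.array(d['T_tool_cam']).round(3).tolist())
```

```text
{'clock': np.float64(4.6), 'joint_positions': array([ 0.283,  0.514,  0.292,  1.349, -0.   , -0.203]), 'dq': array([ 0.519,  0.785,  1.253,  0.455, -0.006,  0.522]), 'joint_efforts': array([ -0.188, -56.777,  23.182,  -0.358,   0.17 ,  -0.414]), 'ee_pos': array([591.91 , 238.183, 231.201]), 'orientation': array([-3.141,  0.   , -2.656]), 'contact_force': array([1.209, 0.253, 0.368]), 'moment': array([-0.024, -0.067, -0.02 ]), 'gripper_width': np.float64(60.032)}
[[-0.001, -0.966, -0.258, 66.482], [1.0, -0.001, 0.0, 0.513], [-0.001, -0.258, 0.966, -142.73], [0.0, 0.0, 0.0, 1.0]]
```

View pics/w1.png

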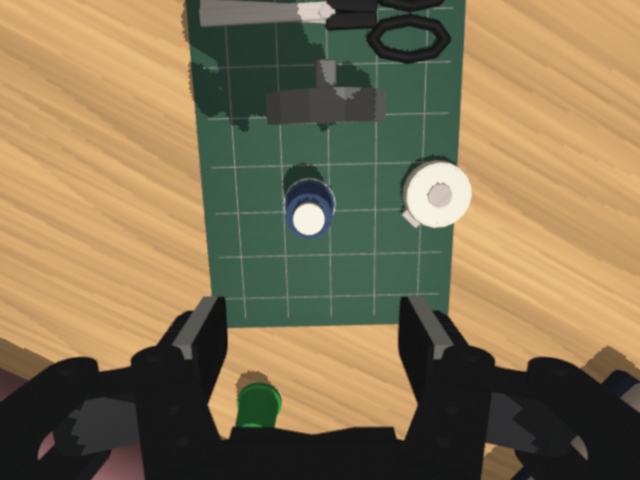

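>>> apply_moves(deltas=[0, 0, 0, 0, 0, 0, -0.4, 0, 0, 0, 0, 0, 0, -0.4, 0, 0, 0, 0, 0, 0, -0.4])

```text
clock: 4.95
ee_pos: [590.8, 235.2, 231.6]
orientation: [-3.141, -0.0, -2.657]
contact_force: [0.4, -0.8, 0.2]
gripper_width: 59.8
```

Run:
```python
from h import *
s=status.sense();print(s['ee_pos'],s['orientation'],s['joint_positions'])
d=cap('wrist');save(d,'w2');
hsv=cv2.cvtColor(d['color'],cv2.COLOR_RGB2HSV)
m=cv2.inRange(hsv,(0,0,190),(179,60,255));m[300:]=0
k,l,st,ce=cv2.connectedComponentsWithStats(m)
for i in range(1,k):
    if st[i][4]>100: print(ce[i].round(1),st[i],on(d,[ce[i]],69).round(1),on(d,[ce[i]],23).round(1))
# lid rim top strip: grey
m=cv2.inRange(hsv,(0,0,25),(179,45,120));m[150:]=0;m[:55]=0;m[:,:240]=0;m[:,420:]=0
k,l,st,ce=cv2.connectedComponentsWithStats(m)
for i in range(1,k):
    if st[i][4]>100: print(ce[i].round(1),st[i])
```

```text
[590.80258517 235.18134221 231.61704759] [-3.14127234e+00 -3.32018856e-04 -2.65708170e+00] [ 2.79319068e-01  5.09312718e-01  2.86104920e-01  1.34784832e+00
 -3.81245574e-04 -2.05191885e-01]
[315.5  14.1] [298   6  39  18 513] [[467.5 173.4  69. ]] [[457.9 168.7  23. ]]
[440.1 198. ] [ 406  166   68   64 3296] [[532.4 308.6  69. ]] [[532.5 324.3  23. ]]
[311.3 222.1] [296 207  31  31 745] [[591.  235.2  69. ]] [[600.  239.7  23. ]]
[332.1 100.9] [ 240   55  180   74 5069]
```

View pics/w2.png

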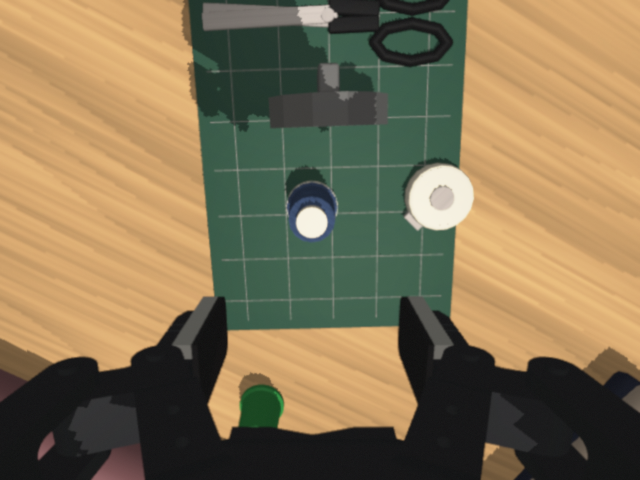

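>>> apply_moves(deltas=[0, 0, 0.0402, 0, 0, 0, -0.4, 0, 0, 0.0402, 0, 0, 0, -0.4, 0, 0, 0.0402, 0, 0, 0, -0.4, 0, 0, 0.0402, 0, 0, 0, -0.4, 0, 0, 0.0402, 0, 0, 0, -0.4], squeeze=25)

```text
clock: 5.5
ee_pos: [591.1, 235.0, 29.9]
orientation: [-3.141, 0.001, -2.658]
contact_force: [0.9, -0.5, -0.3]
gripper_width: 60.1
```

>>> apply_moves(deltas=[0, 0, 0, 0, 0, 0, -0.4, 0, 0, 0, 0, 0, 0, 0.3, 0, 0, 0, 0, 0, 0, 0.3, 0, 0, 0, 0, 0, 0, 0.3, 0, 0, 0, 0, 0, 0, 0.3])

```text
clock: 6.0
ee_pos: [593.5, 236.8, 33.1]
orientation: [-3.14, 0.005, -2.656]
contact_force: [-0.2, -0.1, 6.2]
gripper_width: 35.3
```

Run:
```python
from h import *
s=status.sense();print(s['ee_pos'],s['gripper_width'])
d=cap('top')
import cv2
R=np.array([[-.885,-.466],[-.466,.885]])
w={'color':cv2.imread('pics/w2.png')}
# recompute w2 geometry with pose at that time
c=cap('wrist')
T=np.eye(4);T[:3,:3]=Ro.from_euler('xyz',[-3.14127,-.0003,-2.65708]).as_matrix();T[:3,3]=[590.8,235.18,231.62]
M=np.linalg.inv(T@np.array(c['T_tool_cam']));c['R']=M[:3,:3];c['t']=M[:3,3]
a=on(c,[(313,91),(347,90),(313,126),(348,124)],87).round(1);print(a)
print('grip end',on(c,[(320,65),(338,65),(320,86),(339,86)],76).round(1))
e=on(c,[(270,112),(387,107)],45);print('ends',e.round(1))
```

```text
[593.51591135 236.7932741   33.05502962] 35.269428712450264
[[511.8 194.8  87. ]
 [501.2 213.6  87. ]
 [530.8 204.8  87. ]
 [519.2 224.2  87. ]]
grip end [[494.6 190.9  76. ]
 [489.2 201.3  76. ]
 [506.1 197.   76. ]
 [500.3 208.1  76. ]]
ends [[536.5 172.2  45. ]
 [493.4 246.6  45. ]]
```

>>> apply_moves(deltas=[0, 0, -0.02, 0, 0, 0, 0.3, 0, 0, -0.04, 0, 0, 0, 0.3, 0, 0, -0.04, 0, 0, 0, 0.3, 0, -0.02, 0, 0, 0, 0, 0.3, 0, -0.035, 0, 0, 0, 0, 0.3])

```text
clock: 6.6
ee_pos: [618.2, 189.6, 133.5]
orientation: [-3.141, 0.005, -2.652]
contact_force: [0.2, 0.0, -1.4]
gripper_width: 35.3
```

>>> apply_moves(deltas=[0.02, -0.04, 0, 0, 0, 0, 0.3, 0.02, -0.04, 0, 0, 0, 0, 0.3, 0.02, -0.02, 0, 0, 0, 0, 0.3, 0, 0, 0, 0, 0, 0, 0.3, 0, 0, 0, 0, 0, 0, 0.3])

```text
clock: 7.1
ee_pos: [610.8, 71.0, 130.9]
orientation: [3.141, 0.001, -2.657]
contact_force: [0.4, -0.4, -1.0]
gripper_width: 35.3
```

Run:
```python
from h import *
s=status.sense();print(s['ee_pos'],s['orientation'],s['gripper_width'])
t=cap('top');q=cap('side')
x=s['ee_pos'];a=proj(t,x)[0].astype(int);b=proj(q,x)[0].astype(int)
f=lambda i,p:cv2.resize(i['color'][max(p[1]-50,0):p[1]+50,max(p[0]-65,0):p[0]+65],(400,308))
c=cap('wrist')['color']
im=np.zeros((600,800,3),np.uint8)
im[:308,:400]=f(t,a);im[:308,400:]=f(q,b);im[308:600,:400]=cv2.resize(c,(400,300))[:292]
cv2.imwrite('pics/lift.png',im[:,:,::-1])
```

```text
[610.78225897  70.98020125 130.88265449] [ 3.14146384e+00  9.43011559e-04 -2.65708359e+00] 35.305586960106275
```

View pics/lift.png

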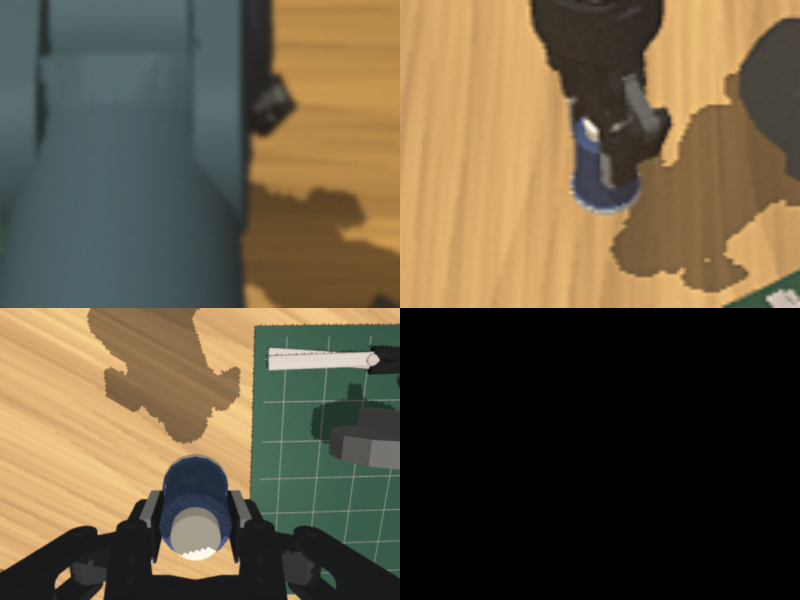

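>>> apply_moves(deltas=[0, 0, 0.03, 0, 0, 0, 0.3, 0, 0, 0.035, 0, 0, 0, 0.3, 0, 0, 0.025, 0, 0, 0, 0.3, 0, 0, 0.005, 0, 0, 0, 0.3, 0, 0, 0.003, 0, 0, 0, 0.3])

```text
clock: 7.75
ee_pos: [610.3, 72.2, 31.9]
orientation: [3.141, -0.001, -2.654]
contact_force: [0.3, 0.4, -0.5]
gripper_width: 35.0
```

>>> apply_moves(deltas=[0, 0, 0.002, 0, 0, 0, 0.3, 0, 0, 0.001, 0, 0, 0, 0.3, 0, 0, 0.001, 0, 0, 0, 0.3])

```text
clock: 8.05
ee_pos: [612.0, 71.3, 30.0]
orientation: [-3.14, 0.003, -2.656]
contact_force: [-3.0, 0.7, 9.3]
gripper_width: 35.4
```

>>> apply_moves(deltas=[0, 0, -0.001, 0, 0, 0, 0.2, 0, 0, 0, 0, 0, 0, 0.1, 0, 0, 0, 0, 0, 0, 0, 0, 0, 0, 0, 0, 0, -0.2, 0, 0, 0, 0, 0, 0, -0.4])

```text
clock: 8.55
ee_pos: [610.5, 71.2, 29.2]
orientation: [-3.142, -0.0, -2.656]
contact_force: [-0.7, 0.0, -0.5]
gripper_width: 59.7
```

>>> apply_moves(deltas=[0, 0, 0, 0, 0, 0, -0.4, 0, 0, -0.03, 0, 0, 0, -0.4, 0, 0, -0.04, 0, 0, 0, -0.4, 0, 0, -0.045, 0, 0, 0, -0.4, 0, 0, -0.045, 0, 0, 0, -0.4])

```text
clock: 9.05
ee_pos: [610.0, 71.2, 190.6]
orientation: [3.141, -0.001, -2.656]
contact_force: [1.2, 0.0, 0.3]
gripper_width: 60.0
```

Run:
```python
from h import *
s=status.sense();print(s['ee_pos'],s['orientation'],s['gripper_width'])
c=cap('wrist');q=cap('side')
b=proj(q,[610,70,30])[0].astype(int)
im=np.zeros((480,800,3),np.uint8)
im[:300,:400]=cv2.resize(c['color'],(400,300));im[:308,400:]=cv2.resize(q['color'][b[1]-50:b[1]+50,b[0]-65:b[0]+65],(400,308))
cv2.imwrite('pics/put.png',im[:310,:,::-1])
```

```text
[610.02531882  71.24756592 190.61865359] [ 3.14130301e+00 -7.78303146e-04 -2.65587098e+00] 60.032324404771074
```

View pics/put.png

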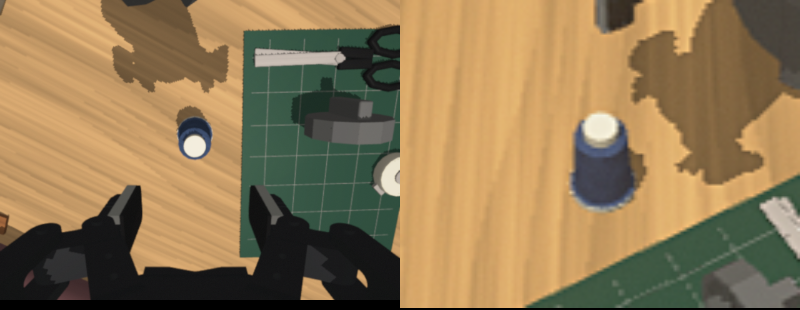

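>>> apply_moves(deltas=[0, 0, 0, 0, 0, -0.039, 1, 0.0182, 0.0417, 0, 0, 0, 0, 1, 0.0182, 0.0417, 0, 0, 0, 0, 1, 0.0182, 0.0417, 0, 0, 0, 0, 1, 0.0182, 0.0417, 0, 0, 0, 0, 1])

```text
clock: 9.65
ee_pos: [462.2, 179.8, 188.5]
orientation: [3.141, -0.001, -2.618]
contact_force: [0.7, 1.5, 0.3]
gripper_width: -0.0
```

>>> apply_moves(deltas=[0, 0, 0.032, 0, 0, 0, 1, 0, 0, 0.032, 0, 0, 0, 1, 0, 0, 0.032, 0, 0, 0, 1, 0, 0, 0.032, 0, 0, 0, 1, 0, 0, 0, 0, 0, 0, 1])

```text
clock: 10.15
ee_pos: [459.5, 178.1, 57.0]
orientation: [3.139, -0.009, -2.617]
contact_force: [-1.6, 0.1, -0.0]
gripper_width: 0.1
```

Run:
```python
from h import *
s=status.sense();print(s['ee_pos'],s['orientation'],s['gripper_width'])
q=cap('side');b=proj(q,[500,200,45])[0].astype(int)
c=cap('wrist');
im=np.zeros((308,800,3),np.uint8)
im[:300,:400]=cv2.resize(c['color'],(400,300));im[:308,400:]=cv2.resize(q['color'][b[1]-50:b[1]+50,b[0]-65:b[0]+65],(400,308),interpolation=cv2.INTER_CUBIC)
cv2.imwrite('pics/pre.png',im[:,:,::-1])
```

```text
[459.51224005 178.07486194  56.99273531] [ 3.13909889 -0.00891697 -2.61673732] 0.13146594795237385
```

View pics/pre.png

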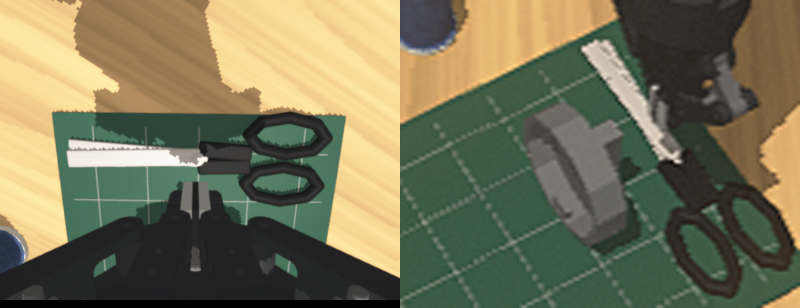

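>>> apply_moves(deltas=[-0.008, 0, -0.006, 0, 0, 0, 1, -0.008, 0, 0, 0, 0, 0, 1, -0.004, 0, 0, 0, 0, 0, 1, -0.004, 0, 0, 0, 0, 0, 1, -0.004, 0, 0, 0, 0, 0, 1])

```text
clock: 10.75
ee_pos: [488.8, 193.4, 67.6]
orientation: [-3.141, 0.0, -2.617]
contact_force: [0.2, -0.4, 0.0]
gripper_width: 0.1
```

>>> apply_moves(deltas=[-0.004, 0, 0, 0, 0, 0, 1, -0.004, 0, 0, 0, 0, 0, 1, -0.004, 0, 0, 0, 0, 0, 1, 0, 0, 0, 0, 0, 0, 1])

```text
clock: 11.15
ee_pos: [499.3, 199.4, 67.3]
orientation: [-3.141, 0.0, -2.617]
contact_force: [-0.1, 0.6, -0.3]
gripper_width: 0.1
```

```bash
cat > lidtop.py <<'E'
from h import *
s=status.sense();print(s['ee_pos'],s['contact_force'])
q=cap('side');hsv=cv2.cvtColor(q['color'],cv2.COLOR_RGB2HSV)
m=cv2.inRange(hsv,(0,0,35),(179,40,145))[270:400,280:375]
k,l,st,ce=cv2.connectedComponentsWithStats(m)
for i in range(1,k):
    if st[i][4]>100: print(ce[i]+[280,270],st[i])
E
python3 lidtop.py
```

```text
[499.26586493 199.42707952  67.25599691] [-0.0977796   0.6395722  -0.28193479]
[304.38953488 278.43604651] [ 14   0  19  17 172]
[363.36764706 274.07843137] [ 68   0  27  11 204]
[345.46924005 330.48130277] [ 45  40  38  44 829]
```

>>> apply_moves(deltas=[-0.003, 0, 0, 0, 0, 0, 1, -0.003, 0, 0, 0, 0, 0, 1, -0.002, 0, 0, 0, 0, 0, 1, 0, 0, 0, 0, 0, 0, 1, 0, 0, 0, 0, 0, 0, 1])

```text
clock: 11.7
ee_pos: [505.6, 203.2, 67.2]
orientation: [-3.141, -0.0, -2.617]
contact_force: [-0.2, 0.1, -0.1]
gripper_width: 0.3
```

```bash
python3 lidtop.py
```

```text
[505.5521446  203.15336575  67.21848671] [-0.21894203  0.09858734 -0.11752287]
[304.13953488 277.44186047] [ 14   0  19  17 172]
[360.12956811 274.99003322] [ 62   0  33  15 301]
[369.96732026 309.90196078] [ 80  28  15  24 153]
[326.23948598 349.33060748] [  24   57   47   49 1712]
```

>>> apply_moves(deltas=[0.02, 0, -0.02, 0, 0, 0, 1, 0.01, 0, -0.04, 0, 0, 0, 0.05, 0, 0, -0.045, 0, 0, 0, 0.05, -0.02, 0, -0.038, 0, 0, 0, 0.05, -0.04, 0, 0, 0, 0, 0, 0.05])

```text
clock: 12.25
ee_pos: [533.6, 218.6, 217.4]
orientation: [-3.139, 0.009, -2.618]
contact_force: [0.9, 0.9, -0.5]
gripper_width: 40.7
```

>>> apply_moves(deltas=[-0.034, 0, 0, 0, 0, 0, 0.05, 0, 0, 0, 0, 0, 0, 0.05, 0, 0, 0, 0, 0, 0, 0.05])

```text
clock: 12.55
ee_pos: [560.7, 235.2, 209.5]
orientation: [3.141, -0.002, -2.617]
contact_force: [-0.4, 0.6, 0.3]
gripper_width: 40.3
```

Run:
```python
from h import *
s=status.sense();print(s['ee_pos'],s['orientation'],s['gripper_width'])
c=cap('wrist');save(c,'flat')
```

```text
[560.72705147 235.23171692 209.46172062] [ 3.14140327e+00 -1.62758236e-03 -2.61663955e+00] 40.33670228019004
```

View pics/flat.png

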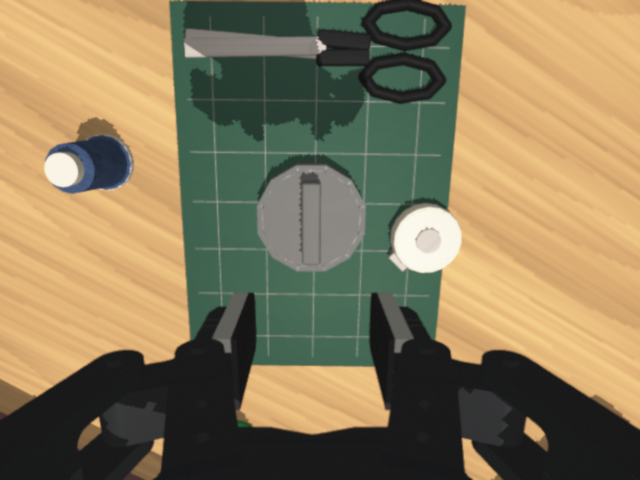

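Run:
```python
from h import *
c=cap('wrist');t=cap('top')
p=on(c,[(310.5,183),(311.8,264),(311.2,223)],43);print(p.round(1));v=p[1]-p[0];print(np.degrees(np.arctan2(v[1],v[0])),np.linalg.norm(v))
hsv=cv2.cvtColor(c['color'],cv2.COLOR_RGB2HSV)
m=cv2.inRange(hsv,(0,0,60),(179,40,160))[150:285,245:380]
k,l,st,ce=cv2.connectedComponentsWithStats(m);i=1+st[1:,4].argmax()
b=st[i];print(b,on(c,[(245+b[0]+b[2]/2,150+b[1]+b[3]/2)],24))
```

```text
[[536.3 220.5  43. ]
 [588.7 251.8  43. ]
 [561.5 235.6  43. ]]
30.890120304542737 60.992642696893434
[   0    0  122  124 9633] [[559.60505449 229.83476273  24.        ]]
```

>>> apply_moves(deltas=[-0.0015, 0, 0.04, 0, 0, -0.01, 0.05, 0, 0, 0.045, 0, 0, 0, 0.05, 0, 0, 0.045, 0, 0, 0, 0.05, 0, 0, 0.035, 0, 0, 0, 0.05, 0, 0, 0.0165, 0, 0, 0, 0.05], squeeze=60)

```text
clock: 13.2
ee_pos: [558.3, 234.5, 25.3]
orientation: [3.14, -0.006, -2.607]
contact_force: [-0.5, 0.1, 0.7]
gripper_width: 40.6
```

>>> apply_moves(deltas=[0, 0, 0, 0, 0, 0, 0.05, 0, 0, 0, 0, 0, 0, 0.4, 0, 0, 0, 0, 0, 0, 0.9, 0, 0, 0, 0, 0, 0, 0.9, 0, 0, 0, 0, 0, 0, 0.9])

```text
clock: 13.7
ee_pos: [563.8, 236.4, 31.0]
orientation: [-3.141, 0.003, -2.607]
contact_force: [-1.4, -0.1, 6.8]
gripper_width: 12.3
```

>>> apply_moves(deltas=[0, 0, -0.02, 0, 0, 0, 0.9, 0, 0, -0.04, 0, 0, 0, 0.9, 0, 0, -0.04, 0, 0, 0, 0.9, 0, 0, -0.04, 0, 0, 0, 0.9, 0, 0, -0.04, 0, 0, 0, 0.9])

```text
clock: 14.2
ee_pos: [562.2, 236.0, 211.1]
orientation: [-3.141, 0.001, -2.607]
contact_force: [0.8, -0.7, -1.0]
gripper_width: 12.4
```

Run:
```python
from h import *
s=status.sense();print({k:np.round(v,3) for k,v in s.items()})
c=cap('wrist');q=cap('side');b=proj(q,s['ee_pos'])[0].astype(int)
im=np.zeros((308,800,3),np.uint8)
im[:300,:400]=cv2.resize(c['color'],(400,300));im[:308,400:]=cv2.resize(q['color'][b[1]-50:b[1]+50,b[0]-65:b[0]+65],(400,308),interpolation=cv2.INTER_CUBIC)
cv2.imwrite('pics/held.png',im[:,:,::-1])
# jar orientation from top view, arm away
t=cap('top')
save(t,'jar')
```

```text
{'clock': np.float64(14.2), 'joint_positions': array([ 0.294,  0.454,  0.145,  1.261, -0.   , -0.241]), 'dq': array([-0.001, -0.14 ,  0.823,  0.955,  0.001,  0.002]), 'joint_efforts': array([ 1.9900e-01, -5.0782e+01,  2.5001e+01, -1.1330e+00, -2.0000e-03,
       -0.0000e+00]), 'ee_pos': array([562.213, 236.028, 211.119]), 'orientation': array([-3.141e+00,  1.000e-03, -2.607e+00]), 'contact_force': array([ 0.8  , -0.738, -0.991]), 'moment': array([ 0.006, -0.058, -0.03 ]), 'gripper_width': np.float64(12.361)}
```

View pics/held.png

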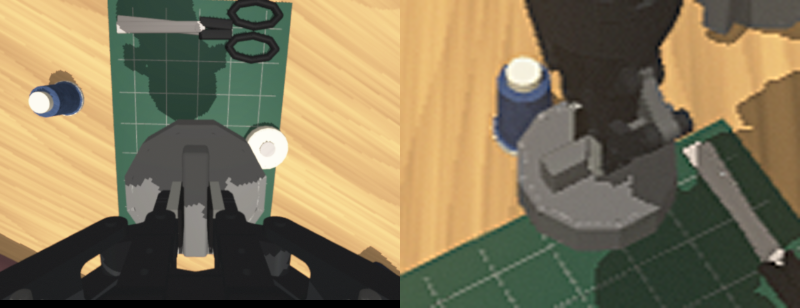

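>>> apply_moves(deltas=[0, 0, 0, 0, 0, -0.14, 0.9, 0, 0, 0, 0, 0, -0.14, 0.9, 0, 0, 0, 0, 0, -0.14, 0.9, 0, 0, 0, 0, 0, -0.14, 0.9, 0, 0, 0, 0, 0, -0.14, 0.9])

```text
clock: 14.85
ee_pos: [561.4, 235.7, 207.1]
orientation: [3.139, -0.002, -1.901]
contact_force: [0.0, -0.1, -0.8]
gripper_width: 12.0
```

>>> apply_moves(deltas=[0, 0, 0, 0, 0, -0.14, 0.9, 0, 0, 0, 0, 0, -0.14, 0.9, 0.02, -0.001, 0, 0, 0, 0, 0.9, 0.04, -0.002, 0, 0, 0, 0, 0.9, 0.045, -0.002, 0, 0, 0, 0, 0.9])

```text
clock: 15.35
ee_pos: [560.4, 130.6, 207.0]
orientation: [3.139, -0.0, -1.624]
contact_force: [0.3, -1.1, 0.3]
gripper_width: 12.1
```

>>> apply_moves(deltas=[0.045, -0.002, 0, 0, 0, 0, 0.9, 0.045, -0.002, 0, 0, 0, 0, 0.9, 0.045, -0.002, 0, 0, 0, 0, 0.9, 0.045, -0.002, 0, 0, 0, 0, 0.9, 0.045, -0.002, 0, 0, 0, 0, 0.9])

```text
clock: 15.85
ee_pos: [557.6, -95.8, 207.3]
orientation: [3.139, 0.001, -1.627]
contact_force: [1.1, 0.3, -0.2]
gripper_width: 12.0
```

>>> apply_moves(deltas=[0.035, -0.002, 0, 0, 0, 0, 0.9, 0.015, -0.002, 0, 0, 0, 0, 0.9, 0, 0, 0, 0, 0, 0, 0.9, 0, 0, 0, 0, 0, 0, 0.9])

```text
clock: 16.25
ee_pos: [559.5, -143.5, 207.9]
orientation: [3.14, 0.001, -1.627]
contact_force: [0.2, 0.2, -0.9]
gripper_width: 12.3
```

Run:
```python
from h import *
s=status.sense();print(s['ee_pos'],s['orientation'],s['joint_positions'],s['gripper_width'])
c=cap('wrist');save(c,'jarw')
p=proj(c,[558.6,-235.8,94])[0];print(p)
x,y=int(p[0]),int(p[1]);x0,y0=max(x-100,0),max(y-100,0)
im=np.zeros((600,800,3),np.uint8);print(x0,y0)
im[:300,:400]=cv2.resize(c['color'],(400,300));r=cv2.resize(c['color'][y0:y0+200,x0:x0+200],(600,600),interpolation=cv2.INTER_CUBIC)
im=np.zeros((600,800,3),np.uint8);im[:,200:]=r;im[:150,:200]=cv2.resize(c['color'],(200,150))
cv2.imwrite('pics/jarw2.png',im[:,:,::-1])
```

```text
[ 559.45296393 -143.52918725  207.89953495] [ 3.14004566e+00  1.31357422e-03 -1.62664558e+00] [-3.61380040e-01  3.90842008e-01  4.04930171e-02  1.22231781e+00
  7.87402028e-04 -1.87632887e+00] 12.286501638074336
[301.81905176  77.58453521]
201 0
```

View pics/jarw2.png

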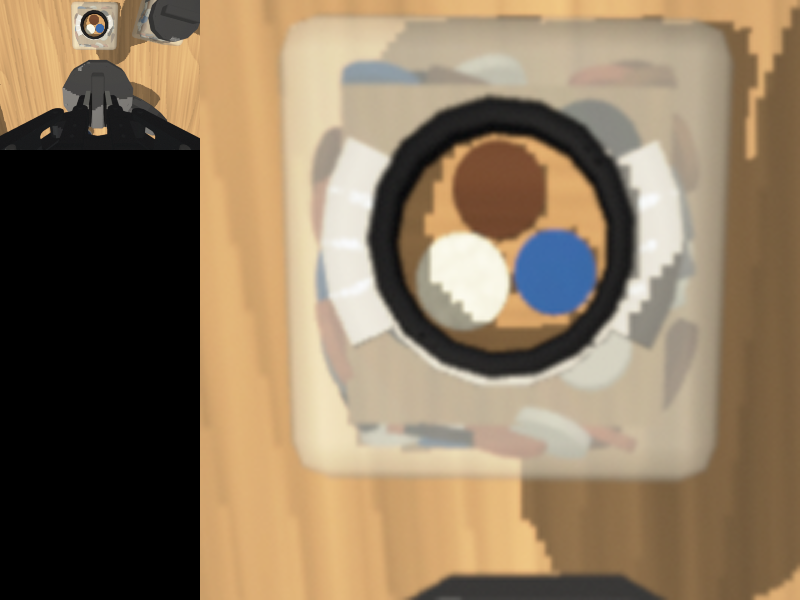

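Run:
```python
from h import *
s=status.sense();print(s['ee_pos'])
c=cap('wrist');q=cap('side')
hsv=cv2.cvtColor(c['color'],cv2.COLOR_RGB2HSV)
m=(c['color'].max(2)<62).astype(np.uint8);m[140:]=0;m[:,:250]=0;m[:,360:]=0
cs,_=cv2.findContours(m,cv2.RETR_EXTERNAL,cv2.CHAIN_APPROX_NONE);k=max(cs,key=cv2.contourArea);e=cv2.fitEllipse(k);print('ring',e)
for z in(88,92,96,100,104,108):
    a=on(c,[e[0],(e[0][0]-e[1][0]/2,e[0][1]),(e[0][0]+e[1][0]/2,e[0][1])],z);print(z,a[0].round(1),np.linalg.norm(a[1]-a[2]).round(1))
f=lambda x,y:(201+(x-200)/3,y/3)
# jar outline at shoulder corners z80 and hooks ends
P=on(c,[f(286,22),f(728,26),f(712,474),f(300,474)],78);print(P.round(1),P.mean(0))
H=on(c,[f(322,240),f(686,238)],90);print('hooks',H.round(1),np.linalg.norm(H[0]-H[1]))
# side view ring
b=proj(q,[558,-236,96])[0].astype(int)
g=q['color'].max(2);m=np.zeros_like(g);m[b[1]-14:b[1]+14,b[0]-16:b[0]+16]=(g[b[1]-14:b[1]+14,b[0]-16:b[0]+16]<60)
cs,_=cv2.findContours(m,cv2.RETR_EXTERNAL,cv2.CHAIN_APPROX_NONE);k=max(cs,key=cv2.contourArea);e2=cv2.fitEllipse(k);print('side',e2)
print('tri wrist/side',tri(c,e[0],q,e2[0]))
```

```text
[ 559.61143022 -143.04100076  208.17977371]
ring ((301.71246337890625, 77.627685546875), (86.30925750732422, 90.75358581542969), 177.29864501953125)
88 [ 559.1 -236.    88. ] 49.7
92 [ 559.  -235.6   92. ] 48.9
96 [ 558.9 -235.1   96. ] 48.2
100 [ 558.9 -234.7  100. ] 47.4
104 [ 558.8 -234.3  104. ] 46.7
108 [ 558.7 -233.9  108. ] 45.9
[[ 598.4 -278.    78. ]
 [ 513.4 -272.5   78. ]
 [ 518.5 -187.3   78. ]
 [ 604.1 -192.1   78. ]] [ 558.62939711 -232.45628695   78.        ]
hooks [[ 593.4 -236.5   90. ]
 [ 524.1 -232.9   90. ]] 69.43036596224321
side ((318.00384521484375, 131.2706298828125), (2.3177974224090576, 5.768756866455078), 179.79530334472656)
tri wrist/side (array([ 566.7, -231. ,  137.4]), np.float64(16.8))
```

Run:
```python
from h import *
c=cap('wrist');I=c['color']
g=I.max(2).astype(int)
print('col311',[int(v) for v in np.median(g[170:300:2,308:315],axis=1)])
print('row205',[int(v) for v in g[215,200:430:4]])
s=status.sense();T=np.array(c['T_tool_cam']);
# tool-frame rays onto tool z=h planes
def tp(uv,h):
    p=cv2.undistortPoints(np.array(uv,float).reshape(-1,1,2),c['mtx'],c['dist']).reshape(-1,2)
    v=np.c_[p,np.ones(len(p))]@T[:3,:3].T; o=T[:3,3]; return (o+v*((h-o[2])/v[:,2])[:,None]).round(1)
for y in range(185,250,5): print(y,tp([(311,y)],7)[0],tp([(311,y)],3)[0],tp([(311,y)],-12)[0],tp([(311,y)],-16)[0])
```

```text
col311 [144, 155, 170, 181, 233, 237, 237, 237, 237, 237, 221, 93, 57, 57, 58, 69, 73, 72, 72, 72, 72, 72, 72, 72, 72, 72, 72, 71, 72, 72, 70, 61, 57, 57, 57, 57, 58, 63, 68, 70, 71, 71, 72, 72, 72, 71, 71, 71, 72, 71, 72, 71, 72, 72, 72, 71, 71, 72, 72, 72, 72, 72, 71, 71, 71]
row205 [208, 200, 207, 216, 222, 220, 218, 221, 226, 227, 211, 98, 57, 75, 129, 121, 72, 72, 72, 73, 69, 71, 71, 72, 71, 72, 72, 71, 71, 72, 72, 72, 71, 72, 71, 71, 69, 71, 72, 71, 72, 71, 71, 63, 57, 86, 183, 214, 220, 218, 216, 219, 225, 225, 208, 222, 218, 225]
185 [45.8  0.9  7. ] [46.3  0.9  3. ] [ 48.3   1.  -12. ] [ 48.8   1.  -16. ]
190 [44.1  0.9  7. ] [44.7  0.9  3. ] [ 46.8   1.  -12. ] [ 47.4   1.  -16. ]
195 [42.3  0.9  7. ] [42.9  0.9  3. ] [ 45.3   1.  -12. ] [ 45.9   1.  -16. ]
200 [40.6  0.9  7. ] [41.2  0.9  3. ] [ 43.7   1.  -12. ] [ 44.4   1.  -16. ]
205 [38.8  0.9  7. ] [39.5  0.9  3. ] [ 42.2   1.  -12. ] [ 42.9   1.  -16. ]
210 [37.   0.9  7. ] [37.8  0.9  3. ] [ 40.6   0.9 -12. ] [ 41.4   1.  -16. ]
215 [35.2  0.9  7. ] [36.   0.9  3. ] [ 39.    0.9 -12. ] [ 39.8   1.  -16. ]
220 [33.4  0.9  7. ] [34.2  0.9  3. ] [ 37.5   0.9 -12. ] [ 38.3   1.  -16. ]
225 [31.6  0.9  7. ] [32.5  0.9  3. ] [ 35.9   0.9 -12. ] [ 36.8   1.  -16. ]
230 [29.7  0.9  7. ] [30.7  0.9  3. ] [ 34.3   0.9 -12. ] [ 35.2   1.  -16. ]
235 [27.9  0.9  7. ] [28.9  0.9  3. ] [ 32.7   0.9 -12. ] [ 33.7   0.9 -16. ]
240 [26.   0.9  7. ] [27.1  0.9  3. ] [ 31.    0.9 -12. ] [ 32.1   0.9 -16. ]
245 [24.2  0.9  7. ] [25.3  0.9  3. ] [ 29.4   0.9 -12. ] [ 30.5   0.9 -16. ]
```

>>> apply_moves(deltas=[0.023, -0.001, 0, 0, 0, 0, 0.9, 0.035, -0.002, 0, 0, 0, 0, 0.9, 0.025, -0.0015, 0, 0, 0, 0, 0.9, 0.01, -0.0004, 0, 0, 0, 0, 0.9, 0, 0, 0.02, 0, 0, 0, 0.9])

```text
clock: 16.95
ee_pos: [561.6, -239.1, 191.3]
orientation: [-3.136, -0.003, -1.628]
contact_force: [0.4, 0.1, -1.9]
gripper_width: 12.1
```

>>> apply_moves(deltas=[0, 0, 0.03, 0, 0, 0, 0.9, 0, 0, 0.02, 0, 0, 0, 0.9, 0, 0, 0.01, 0, 0, 0, 0.9, 0, 0, 0, 0, 0, 0, 0.9, 0, 0, 0, 0, 0, 0, 0.9])

```text
clock: 17.45
ee_pos: [560.2, -237.2, 129.7]
orientation: [-3.141, -0.0, -1.626]
contact_force: [0.3, 0.3, -0.0]
gripper_width: 12.0
```

>>> apply_moves(deltas=[0, 0, 0.003, 0, 0, 0, 0.9, 0, 0, 0.003, 0, 0, 0, 0.9, 0, 0, 0.002, 0, 0, 0, 0.9, 0, 0, 0, 0, 0, 0, 0.9])

```text
clock: 17.85
ee_pos: [559.5, -237.6, 120.7]
orientation: [3.141, 0.0, -1.627]
contact_force: [0.2, 0.4, -0.9]
gripper_width: 12.3
```

>>> apply_moves(deltas=[-0.001, 0, 0.002, 0, 0, 0, 0.9, 0, 0, 0.001, 0, 0, 0, 0.9, 0, 0, 0, 0, 0, 0, 0.9])

```text
clock: 18.15
ee_pos: [559.5, -236.5, 117.6]
orientation: [3.141, 0.0, -1.627]
contact_force: [0.1, -0.0, -0.5]
gripper_width: 12.1
```

>>> apply_moves(deltas=[0, 0, 0.002, 0, 0, 0, 0.9, 0, 0, 0.001, 0, 0, 0, 0.9, 0, 0, 0, 0, 0, 0, 0.9])

```text
clock: 18.45
ee_pos: [559.9, -236.8, 115.2]
orientation: [-3.141, -0.0, -1.627]
contact_force: [-0.7, -0.1, 3.9]
gripper_width: 12.4
```

>>> apply_moves(deltas=[0, 0, 0.001, 0, 0, 0, 0.9, 0, 0, 0.001, 0, 0, 0, 0.9, 0, 0, 0, 0, 0, 0, 0.9])

```text
clock: 18.75
ee_pos: [559.8, -236.7, 113.1]
orientation: [-3.141, -0.0, -1.627]
contact_force: [-1.5, 0.4, 5.9]
gripper_width: 12.4
```

>>> apply_moves(deltas=[0, 0, 0.002, 0, 0, 0, 0.9, 0, 0, 0.0013, 0, 0, 0, 0.9, 0, 0, 0, 0, 0, 0, 0.9, 0, 0, 0, 0, 0, 0, 0.9])

```text
clock: 19.15
ee_pos: [559.9, -236.8, 110.4]
orientation: [-3.141, -0.001, -1.627]
contact_force: [-2.0, 1.0, 8.0]
gripper_width: 12.2
```

>>> apply_moves(deltas=[0, 0, 0.0006, 0, 0, 0, 0.9, 0, 0.0001, 0, 0, 0, 0.1, 0.9, 0, 0.0001, 0, 0, 0, 0.1, 0.9, 0, 0.0001, 0, 0, 0, 0.1, 0.9, 0, 0.0001, 0, 0, 0, 0.1, 0.9])

```text
clock: 19.65
ee_pos: [560.5, -237.2, 110.4]
orientation: [-3.138, -0.0, -2.031]
contact_force: [-1.3, -0.2, 8.5]
gripper_width: 11.9
```

```bash
python3 -c "
from h import *
s=status.sense();print(s['ee_pos'],s['orientation'],s['contact_force'],s['moment'],s['gripper_width'])"
```

```text
[ 560.53390458 -237.21664086  110.35539096] [-3.13810000e+00 -2.51012944e-04 -2.03069208e+00] [-1.31627559 -0.24439401  8.49857037] [0.12241344 0.1311169  0.09721536] 11.939989933614298
```

>>> apply_moves(deltas=[0, 0.0001, 0.0003, 0, 0, 0.1, 0.9, 0, 0.0001, 0, 0, 0, 0.1, 0.9, 0, 0.0001, 0, 0, 0, 0.1, 0.9, 0, 0.0001, 0, 0, 0, 0.1, 0.9, 0, 0.0001, 0, 0, 0, 0.1, 0.9])

```text
clock: 20.15
ee_pos: [560.3, -237.0, 110.1]
orientation: [-3.138, 0.002, -2.531]
contact_force: [0.8, -0.1, 7.6]
gripper_width: 12.3
```

>>> apply_moves(deltas=[0, 0.0001, 0, 0, 0, 0.1, 0.9, 0, 0.0001, 0, 0, 0, 0.1, 0.9, 0, 0.0001, 0, 0, 0, 0.1, 0.9, 0, 0.0001, 0, 0, 0, 0.1, 0.9, 0, 0.0001, 0, 0, 0, 0.1, 0.9])

```text
clock: 20.65
ee_pos: [560.1, -236.6, 110.2]
orientation: [-3.139, 0.003, -3.031]
contact_force: [0.6, -0.7, 8.7]
gripper_width: 12.1
```

>>> apply_moves(deltas=[0, 0.0001, 0, 0, 0, 0.1, 0.9, 0, 0, 0, 0, 0, 0.07, 0.9, 0, 0, 0, 0, 0, 0, 0.9, 0, 0, 0, 0, 0, 0, 0.9])

```text
clock: 21.05
ee_pos: [560.1, -236.5, 110.2]
orientation: [-3.14, 0.003, 3.086]
contact_force: [-1.1, 0.6, 8.6]
gripper_width: 12.4
```

```bash
python3 -c "
from h import *
s=status.sense();print(s['ee_pos'],s['orientation'],s['contact_force'],s['moment'],s['gripper_width'])
c=cap('wrist');save(c,'turned');q=cap('side');save(q,'turneds')"
```

```text
[ 560.10718174 -236.48852628  110.16977196] [-3.1398252   0.0034848   3.08613823] [-1.13071648  0.56803787  8.56839837] [ 0.09023549  0.10356038 -0.00785063] 12.41117592875532
```

>>> apply_moves(deltas=[0, 0, -0.002, 0, 0, 0, 0.9, 0, 0, -0.001, 0, 0, 0, 0.9, 0, 0, 0, 0, 0, 0, 0.6, 0, 0, 0, 0, 0, 0, 0.3, 0, 0, 0, 0, 0, 0, 0.1])

```text
clock: 21.65
ee_pos: [558.1, -235.4, 110.8]
orientation: [3.141, -0.001, 3.086]
contact_force: [0.2, -0.3, -0.8]
gripper_width: 38.8
```

>>> apply_moves(deltas=[0, 0, 0, 0, 0, 0, 0.1, 0, 0, -0.02, 0, 0, 0, 0.1, 0, 0, -0.04, 0, 0, 0, 0.1, 0, 0, -0.04, 0, 0, 0, 0.1, -0.045, 0, 0, 0, 0, 0, 0.1])

```text
clock: 22.15
ee_pos: [603.4, -239.6, 219.7]
orientation: [-3.137, 0.007, 3.084]
contact_force: [1.2, -0.9, 1.9]
gripper_width: 38.1
```

>>> apply_moves(deltas=[-0.045, 0, 0, 0, 0, 0, 0.1, 0, 0, 0, 0, 0, 0, 0.1, 0, 0, 0, 0, 0, 0, 0.1])

```text
clock: 22.45
ee_pos: [648.7, -240.4, 209.5]
orientation: [3.141, -0.003, 3.087]
contact_force: [-0.5, 0.3, 0.5]
gripper_width: 38.3
```

```bash
python3 -c "
from h import *
s=status.sense();print(s['ee_pos'],s['orientation'],s['contact_force'],s['gripper_width'])
c=cap('wrist');save(c,'end');q=cap('side')
im=np.zeros((600,800,3),np.uint8)
im[:360,:480]=cv2.resize(c['color'],(480,360))
b=proj(q,[530,-236,80])[0].astype(int);y0=b[1]-45;x0=b[0]-60
im[:300,480:]=cv2.resize(q['color'][y0:y0+90,x0:x0+96],(320,300),interpolation=cv2.INTER_CUBIC)
im[360:,:320]=cv2.resize(q['color'],(320,240))
im[360:,330:650]=cv2.resize(cap('top')['color'],(320,240))
print(x0,y0);cv2.imwrite('pics/endc.png',im[:,:,::-1])"
```

```text
[ 648.71043825 -240.39979261  209.48098403] [ 3.14080630e+00 -2.66564875e-03  3.08698371e+00] [-0.53488852  0.33451275  0.48697453] 38.275063534142674
277 103
```

View pics/endc.png

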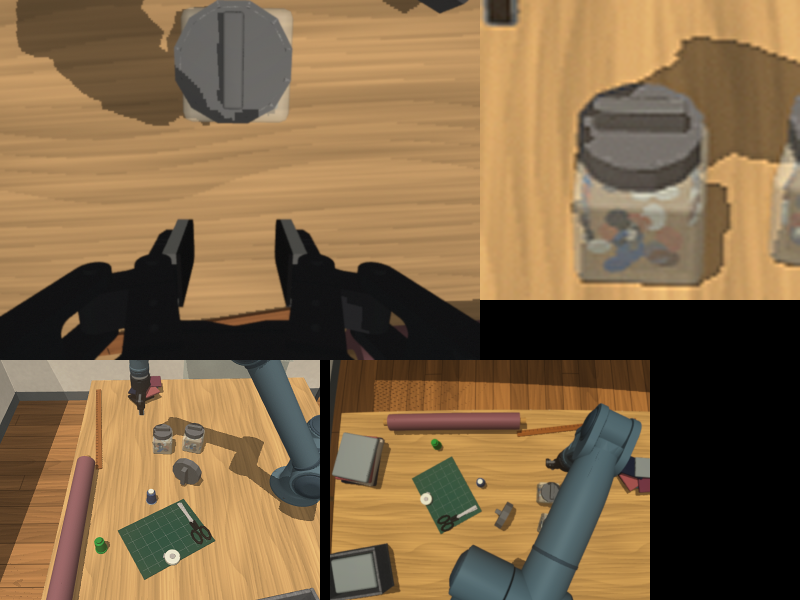

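Run:
```python
from h import *
a=cv2.imread('pics/side0.png');q=cap('side');b=q['color'][:,:,::-1].copy()
t=a[164:184,310:342];r=cv2.matchTemplate(b[155:195,295:360],t,cv2.TM_CCOEFF_NORMED);_,v,_,l=cv2.minMaxLoc(r);print('jar',v,l[0]+295-310,l[1]+155-164)
for n,(x,y,w,h) in {'closed':(366,125,44,62),'tape':(326,377,36,34),'shears':(384,330,40,40)}.items():
    r=cv2.matchTemplate(b[y-8:y+h+8,x-8:x+w+8],a[y:y+h,x:x+w],cv2.TM_CCOEFF_NORMED);_,v,_,l=cv2.minMaxLoc(r);print(n,round(v,3),l[0]-8,l[1]-8)
c=cap('wrist')
# grip top centre: wrist end pic (480 wide): corners
W=[(229*4/3,60*4/3)]
z=[on(c,W,z)[0].round(1) for z in(127,128.5)];print(z)
e=on(c,[(231*4/3,12*4/3),(231*4/3,108*4/3)],127);print('grip len',np.linalg.norm(e[0]-e[1]))
```

```text
jar 0.9973244667053223 0 0
closed 0.815 0 0
tape 1.0 0 0
shears 0.999 0 0
[array([ 557.7, -239.1,  127. ]), array([ 557.9, -239.1,  128.5])]
grip len 60.91386302466023
```

```bash
python3 -c "
from h import *
print(order.finish_job())"
```

```text
the job is handed in; nothing more can be done
None
```

The job is done and handed in, at about 22.5 s of the 72 s allowed.

**What I did**
- **Spool:** I stood it upright on the counter at about (610, 71), clear of the mat.
- **Lid:** I tipped it over with shut fingers held against the grip. It fell flat with the grip upwards.
- **Closing the jar:** I picked the lid up by the grip and set it on the open jar. I pressed it to about 13 mm above the neck (about 8.6 N), turned it 90° clockwise, let go and backed off.

**Last checks**
- **Grip direction:** the final pictures show the grip along the jar's x (the gripper read about -3°, the same as the jar's own yaw).
- **Open jar:** its side-view picture matches the start at 0.997 with no shift, so it neither moved nor turned.
- **Tape measure and shears:** both match the start at 0.999 or better, with no shift.
- **Closed jar:** it shows no shift, but the match was only 0.82. I put that down to the arm's shadow falling on it.
- **Spool:** still upright, with the gripper clear of everything.

**Not fully confirmed**
- **Lock height:** I could not measure it directly, because locked and unlocked differ by only 1.5 mm, too little for the cameras to show. The evidence for the lock is the press depth, the full turn and the unmoved jar.
- **Lid position:** the last estimate of the grip centre was 3 to 4 mm from the earlier neck estimate, based on a rough pixel reading.

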